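# Check the balance with the large hanging weights

## Robot

A 6-joint arm with a two-finger parallel gripper is mounted at the origin on the work surface. World frame = base frame: x ahead of the robot, y to its left, z up, the work surface at z = 0. Lengths are in m, angles in rad, forces in N, time in s.
With the tool pointing down it reaches from about 0.35 to 0.85 m from the base axis. Payload 8.1 kg.
Tool frame: the origin (TCP) lies between the finger pads; the fingertips stand 25 mm ahead of it and the grasp point (between the pads) lies 6 mm ahead of it; z points along the fingers, y is the line along which they close (so a half turn about z gives the same grasp; the last joint's range is limited). The gripper opens to 93 mm and grips with 3 to 60 N. Pads are 15 mm wide; open, the fingers measure 128 mm over their backs; the gripper's body (75 mm by 188 mm) begins 65 mm behind the grasp point.
Start: joints at [1.114, 0.13, 1.488, -0, 1.523, -0.085], TCP at [0.218, 0.559, 0.244] pointing down, gripper open.
Joint ranges: [-2.96, 2.96], [-0.89, 2.26], [0.02, 2.5], [-1.34, 4.48], [0, 2.73], [-2.66, 2.66]. Speed limits (rad/s): [2.39, 2.39, 2.79, 3.14, 3.14, 3.14].

## Interface

Orientations are given as a rotation vector (axis times angle).
In Python, from plant import robot gives the robot as it stands.
- The arm moves only by the tool arm_command, never from a script. Its argument "increments" is text: rows parted by semicolons, each of 5 numbers parted by spaces: the closure, from 0 (fully open) to 1 (shut), then the shift along the tool's x, y, z in mm, then the turn about the tool's z in rad. A call has 1 to 5 rows; each row is the pose to reach, as a shift and turn from the pose commanded when the call began, along the tool's axes at that moment; what a row does not reach only later rows make up. A row lasts 1/10 s, in which the tool goes at most 50 mm and 8.59 degrees, less where a joint would pass 70% of its speed; a pose out of reach is approached as far as the arm can. A call with a gripper value outside its range is refused whole. The fingers move at their own pace and stop on an object; "grip_force" is the grip in N (left out, the last holds). Time passes only in rows, so rows that repeat a pose let the fingers close. It gives the time, the measured TCP pose, the force, the opening and the grip force at its end, in the units of the state.
- robot.read_state(): the state, without advancing time (a new reading comes with each control period).
- robot.read_camera(name): name is "side" or "top" or "wrist"; returns the picture (400x640x3 uint8, blue, green, red); there is no depth.
- robot.camera_model(name): a dict with "fx", "fy", "cx", "cy" (pixels), "eye" and "rotation" of the camera in the world. Camera axes: x right, y down, z forward; pixel columns grow to the right and rows downward; lengths in m; the calibration is good to about 2 mm. A picture is of the moment at which its call begins: read the wrist's pose just before it. camera_model takes no time and is no camera call; for the wrist camera it gives the pose at the moment of the call.
- robot.close_job(): hands the job in; it is judged then, once.
The state is a dict: "t": time; "q": joint angles; "dq": joint speeds; "joint_torque": joint torques, N m; "tool_pos": TCP position; "orientation": TCP orientation; "force": force on the tool from outside, world axes, zero at the start; "wrist_torque": the same for the moment, N m; "opening": finger opening in m; "gripper_force": force on a finger pad.
Only numpy, scipy, OpenCV 4.12 (cv2) and the standard library are available. Lean on these libraries where they do the work, as an engineer would, in place of code of your own. Each camera call takes 0.05 s, during which the arm holds its last target. There are 200 camera calls.

## Task

Check the gold balance: lift every large brass weight off the rack and stand them all upright together on the balance pan, press the balance's key fully down while they stand there, then move the large weights into the empty grey tray beside the balance, all standing upright on its floor. Leave the small weights hanging on their pegs and do not disturb the other things on the desk.

Things in the scene. Friction and masses are not known exactly. Their poses are not given: they have to be found in the camera images.
- heavy1: Large brass weight, 0.5 kg: disc 64 mm across, 22 mm thick, with a square eye on top, 8 mm thick (x), 40 mm wide (y). Eye opening 24 mm wide, from 22 to 56 mm above the origin; top plate from 56 to 84 mm. Origin: centre of the disc's underside, z up. Hangs by the eye on a peg running along its x, underside 41 mm above the desk. May be absent.
- heavy2: Large brass weight, 0.5 kg: disc 64 mm across, 22 mm thick, with a square eye on top, 8 mm thick (x), 40 mm wide (y). Eye opening 24 mm wide, from 22 to 56 mm above the origin; top plate from 56 to 84 mm. Origin: centre of the disc's underside, z up. Hangs by the eye on a peg running along its x, underside 41 mm above the desk. May be absent.
- heavy3: Large brass weight, 0.5 kg: disc 64 mm across, 22 mm thick, with a square eye on top, 8 mm thick (x), 40 mm wide (y). Eye opening 24 mm wide, from 22 to 56 mm above the origin; top plate from 56 to 84 mm. Origin: centre of the disc's underside, z up. Hangs by the eye on a peg running along its x, underside 41 mm above the desk. May be absent.
- heavy4: Large brass weight, 0.5 kg: disc 64 mm across, 22 mm thick, with a square eye on top, 8 mm thick (x), 40 mm wide (y). Eye opening 24 mm wide, from 22 to 56 mm above the origin; top plate from 56 to 84 mm. Origin: centre of the disc's underside, z up. Hangs by the eye on a peg running along its x, underside 41 mm above the desk. May be absent.
- light1: Small brass weight, 0.25 kg: disc 46 mm across, 22 mm thick, with a square eye on top, 8 mm thick (x), 40 mm wide (y). Eye opening 24 mm wide, from 22 to 56 mm above the origin; top plate from 56 to 84 mm. Origin: centre of the disc's underside, z up. Hangs by the eye on a peg running along its x, underside 41 mm above the desk. Not wanted.
- light2: Small brass weight, 0.25 kg: disc 46 mm across, 22 mm thick, with a square eye on top, 8 mm thick (x), 40 mm wide (y). Eye opening 24 mm wide, from 22 to 56 mm above the origin; top plate from 56 to 84 mm. Origin: centre of the disc's underside, z up. Hangs by the eye on a peg running along its x, underside 41 mm above the desk. Not wanted.
- rack: Fixed steel rack. Origin on the desk under its bar's middle; bar 14 mm thick, 520 mm long along y, axis 93 mm up; end posts 104 mm high. Six 8 mm pegs point along its -x at y = -200, -120, -40, 40, 120, 200 mm: level 62 mm (axis 93 mm up), then 10 mm turned up to 102 mm. Weights hang 45 mm out; to free one, raise it 20 mm (eye allows 26) and draw it 50 mm along -x.
- balance: Fixed electronic balance, flat white housing 190 mm (x) by 250 mm (y), 38 mm high, with a square steel pan and, at its +y end, a panel with a display and one round key. Origin on the desk under the housing's centre.
- pan (a point): Centre of the top of the balance's steel pan, a flat square of 165 by 165 mm, 46 mm above the desk, without a rim; axes as the balance.
- key_top (a point): Centre of the top of the balance's key, a grey push button 26 mm across in a low collar, 56 mm above the desk.
- key (a joint): How far the key is pressed, m: 0 up, 0.006 fully down. Sprung: it takes 1.2 N to start and 4 N to hold fully down; comes up by itself.
- tray: Loose empty grey felt-covered open tray, 210 by 210 mm outside, 28 mm high, walls and floor about 6 mm thick, 0.9 kg. Origin: centre of its underside; room for four large weights, two by two. May be knocked aside.
- mouse: Computer mouse, 105 x 58 x 30 mm; bystander, origin under its centre.
- calculator: Pocket calculator, 130 x 75 x 18 mm; bystander, origin under its centre.
- loupe: Black cylindrical loupe, 48 mm across, 31 mm high; bystander, origin under its centre.
- watchpad: Wrist watch on a small pad, about 70 x 62 x 63 mm; bystander, origin under its centre.
- ringbox: Closed ring box, 50 x 50 x 34 mm; bystander in front of the rack, origin under its centre.
Mind the look-alikes: they are no part of the job. What is shaped like the heavy1 but red is not meant.

How it is judged:
On the way, in this order (a step that is already met when the one before it is completed fails the run):
1. all the large weights stand upright together on the balance pan (x of heavy1 in the frame of pan between -0.08 and 0.08 m and y of heavy1 in the frame of pan between -0.08 and 0.08 m and z of heavy1 in the frame of pan between -0.006 and 0.006 m and angle between each of heavy1, heavy2, heavy3, heavy4's own z axis and vertical below 0.12 rad and x of heavy2 in the frame of pan between -0.08 and 0.08 m and y of heavy2 in the frame of pan between -0.08 and 0.08 m and z of heavy2 in the frame of pan between -0.006 and 0.006 m and x of heavy3 in the frame of pan between -0.08 and 0.08 m and y of heavy3 in the frame of pan between -0.08 and 0.08 m and z of heavy3 in the frame of pan between -0.006 and 0.006 m and x of heavy4 in the frame of pan between -0.08 and 0.08 m and y of heavy4 in the frame of pan between -0.08 and 0.08 m and z of heavy4 in the frame of pan between -0.006 and 0.006 m), for 0.2 s.
2. the key is pressed down while all the large weights stand on the pan (all of step 1 and value of joint key above 0.004 m).
At the end, for the whole second after the job is handed in: Every large weight that is present stands upright (within 0.12 rad) and still on the tray's floor, inside its walls; both small weights still hang where they were (moved under 35 mm); the key is up (x of heavy1 in the frame of tray between -0.085 and 0.085 m and y of heavy1 in the frame of tray between -0.085 and 0.085 m and z of heavy1 in the frame of tray between 0 and 0.014 m and angle between each of heavy1, heavy2, heavy3, heavy4's own z axis and vertical below 0.12 rad and linear speed of each of heavy1, heavy2, heavy3, heavy4 below 0.02 m/s and x of heavy2 in the frame of tray between -0.085 and 0.085 m and y of heavy2 in the frame of tray between -0.085 and 0.085 m and z of heavy2 in the frame of tray between 0 and 0.014 m and x of heavy3 in the frame of tray between -0.085 and 0.085 m and y of heavy3 in the frame of tray between -0.085 and 0.085 m and z of heavy3 in the frame of tray between 0 and 0.014 m and x of heavy4 in the frame of tray between -0.085 and 0.085 m and y of heavy4 in the frame of tray between -0.085 and 0.085 m and z of heavy4 in the frame of tray between 0 and 0.014 m and distance of each of light1, light2 from where it was at the start of the episode below 0.035 m and height (world z) of each of light1, light2 above 0.03 m and value of joint key below 0.002 m); the robot touches nothing.
It fails at once if a small weight is taken off the rack (distance of any of light1, light2 from where it was at the start of the episode above 0.06 m).
It fails at once if a bystander is pushed more than 50 mm or tipped over (distance of any of mouse, calculator, loupe, watchpad, ringbox from where it was at the start of the episode above 0.05 m or angle between any of mouse, calculator, loupe, watchpad, ringbox's own z axis and vertical above 0.6 rad).
Of heavy1, heavy2, heavy3, heavy4 only 3 to 4 are there at a start; the rules pass over those that are not, and their reading is None.
At some moment in a run one of tray may be knocked a few centimetres aside while the robot is not near it.
Once in a run the grip may slacken for a moment while it holds something.
It also fails if it takes over 210 s, if anything falls off the work surface, if the arm or the gripper's body presses on something with over 40 N, if the wrist force passes 120 N, or if a joint passes its speed limit or range.

## Working session

There is one attempt and no reset: what is moved stays moved. The work goes in short steps, Python scripts to look and compute and a tool call to move; the robot and the scene stay as the last step left them, time stands still between calls to the robot, and variables do not carry over. Pictures are saved under pics/ and viewed, at most 14 in all, crops included, and the job is handed in when it is done.

Besides the shell and the picture viewer there is one more tool, called after ">>>" by a JSON object that holds its "name" and its "arguments", one argument or row to a line. arm_command: Moves the arm, as the interface text tells. Its arguments: {"type":"object","properties":{"increments":{"type":"string"},"grip_force":{"type":"number"}},"required":["increments"]}

```bash
mkdir -p pics; ls; python3 - <<'E'
from plant import robot
import cv2,numpy as np
s=robot.read_state();print(s)
for n in("top","side"):
    cv2.imwrite(f"pics/{n}0.png",robot.read_camera(n));m=robot.camera_model(n);print(n,m)
print(robot.camera_model("wrist"))
E
```

```text
pics
{'t': 0.0, 'q': array([ 1.11361392e+00,  1.31177024e-01,  1.48928241e+00, -2.51550602e-06,
        1.52294180e+00, -8.54130902e-02]), 'dq': array([ 0.00021092, -0.00032031, -0.0003768 , -0.00167334,  0.00039002,
       -0.00129146]), 'joint_torque': array([ 1.74198076e-04, -5.59883881e+01, -4.91728556e+01,  7.68970465e-02,
        3.64109071e-02, -2.18745627e-04]), 'tool_pos': array([0.21772061, 0.55855842, 0.24257619]), 'orientation': array([-5.80527129e-01, -3.08699779e+00,  2.73762940e-03]), 'force': array([ 0.4248616 ,  1.26247455, -0.59921951]), 'wrist_torque': array([ 0.02089866,  0.01841138, -0.01323399]), 'gripper_force': 0.0, 'opening': 0.09315831598886168}
top {'fx': 373.87919631806994, 'fy': 373.87919631806994, 'cx': 320.7715488751068, 'cy': 190.99097279919917, 'eye': array([0.34498319, 0.00445153, 1.22529627]), 'rotation': array([-2.07836004,  2.15426779, -0.23128213])}
side {'fx': 473.34366557189423, 'fy': 473.34366557189423, 'cx': 322.30882942981447, 'cy': 200.7331144555999, 'eye': array([-0.11429568, -0.76531782,  1.0731834 ]), 'rotation': array([-2.21540089,  0.83926595, -0.38283822])}
{'fx': 303.7253553509215, 'fy': 303.7253553509215, 'cx': 324.4104013028865, 'cy': 201.12198371084446, 'eye': array([0.15264556, 0.58369011, 0.38334708]), 'rotation': array([2.41616343, 1.64932464, 0.20618731])}
```

View pics/top0.png

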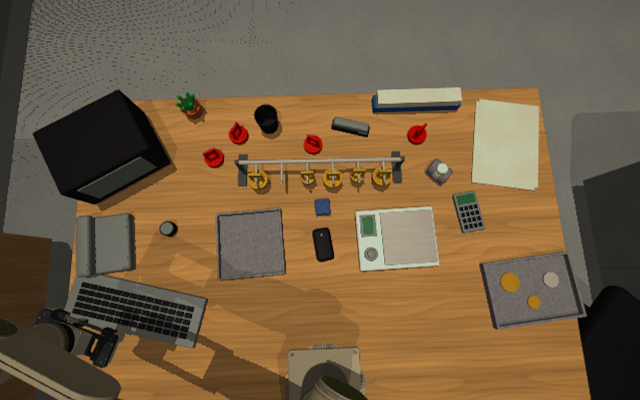

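View pics/side0.png

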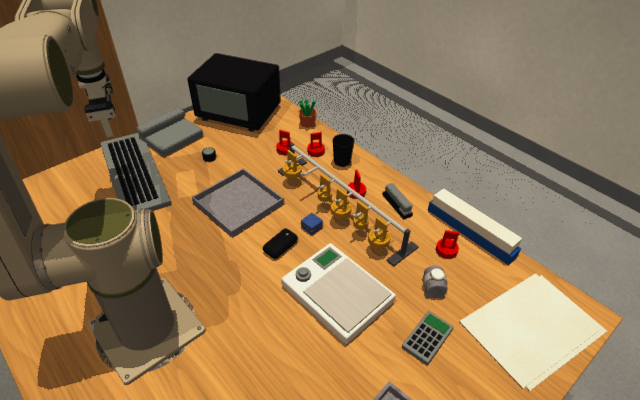

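The top view shows six pegs. Large weights look to be at columns 258, 332 and 381, small ones at 307 and 357, and the peg at 283 is empty. The tray is at (251,244), the balance at (397,239) with its key at (371,254), and the red look-alikes are behind the rack.

```bash
cat > h.py <<'E'
import cv2,numpy as np
from scipy.spatial.transform import Rotation as R
def ray(m,u,v):
    d=np.array([(u-m["cx"])/m["fx"],(v-m["cy"])/m["fy"],1.])
    return np.array(m["eye"]),R.from_rotvec(m["rotation"]).as_matrix()@d
def onplane(m,u,v,z):
    e,d=ray(m,u,v);return e+d*(z-e[2])/d[2]
def proj(m,p):
    c=R.from_rotvec(m["rotation"]).as_matrix().T@(np.array(p)-m["eye"])
    return np.array([m["cx"]+m["fx"]*c[0]/c[2],m["cy"]+m["fy"]*c[1]/c[2]])
def tri(m1,p1,m2,p2):
    e1,d1=ray(m1,*p1);e2,d2=ray(m2,*p2)
    t=np.linalg.lstsq(np.c_[d1,-d2],e2-e1,rcond=None)[0]
    a,b=e1+t[0]*d1,e2+t[1]*d2;return (a+b)/2,np.linalg.norm(a-b)
E
python3 - <<'E'
import cv2
a=cv2.imread("pics/top0.png")[140:285,210:470];b=cv2.imread("pics/side0.png")[125:345,180:420]
cv2.imwrite("pics/ct.png",cv2.resize(a,None,fx=3,fy=3,interpolation=cv2.INTER_CUBIC))
cv2.imwrite("pics/cs.png",cv2.resize(b[:,:],None,fx=2.7,fy=2.7,interpolation=cv2.INTER_CUBIC))
E
```

```text
(no output)
```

View pics/ct.png

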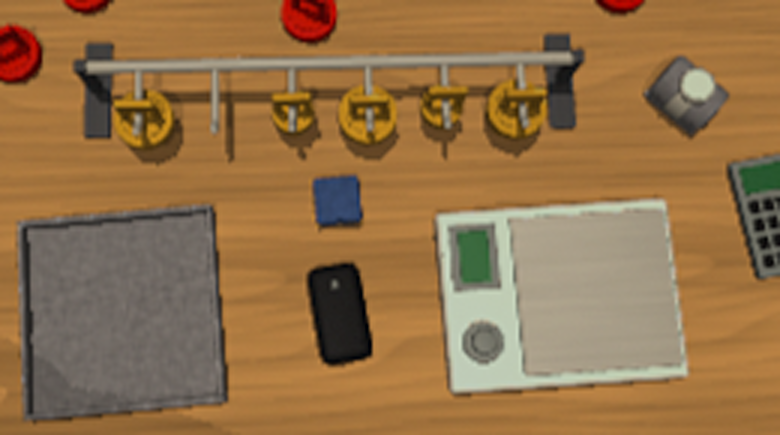

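View pics/cs.png

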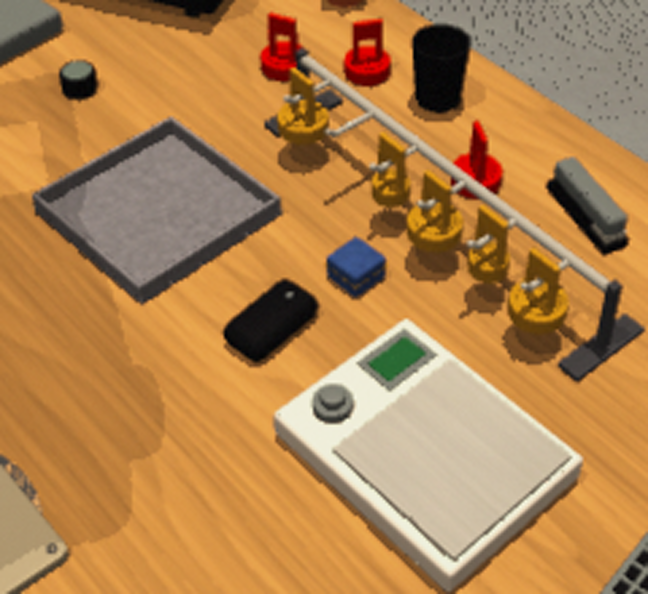

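```bash
python3 - <<'E'
from plant import robot
from h import *
m=robot.camera_model("top");s=robot.camera_model("side")
o=lambda p:((p[0]+.5)/3-.5+210,(p[1]+.5)/3-.5+140)
os=lambda p:((p[0]+.5)/2.7-.5+180,(p[1]+.5)/2.7-.5+125)
def rep(n,pts,z):
    P=np.array([onplane(m,*o(p),z) for p in pts])[:,:2]
    print(n,P.round(4).tolist(),"c",P.mean(0).round(4),"sides",[round(float(np.linalg.norm(P[i]-P[i-1])),4) for i in range(len(P))]);return P
b=rep("bar",[(85,68),(572,57)],.093);d=b[0]-b[1];print("yaw",np.arctan2(-d[0],d[1]))
p=rep("pan",[(508,220),(665,209),(686,373),(524,376)],.046)
h=rep("hous",[(436,214),(664,200),(688,376),(452,393)],.038)
t=rep("tray",[(20,222),(212,207),(227,402),(28,419)],.028)
rep("key",[(483,341)],.056)
for P in(h,t):
    d=P[0]-P[1];e=P[0]-P[3];print("yaw",np.arctan2(-d[0],d[1]),np.arctan2(e[1],e[0]))
for z in(.093,): rep("pegbase",[(138,68),(214,66),(291,66),(368,64),(444,62),(520,60)],z)
rep("platetop",[(134,103),(292,99),(367,98),(445,92),(522,97)],.125)
# triangulated checks
for n,a,c in(("key",(483,341),(333,397)),("barL",(85,68),(305,57)),("barR",(572,57),(612,287))):
    print(n,tri(m,o(a),s,os(c)))
E
```

```text
bar [[0.6841, 0.2448], [0.6785, -0.2665]] c [ 0.6813 -0.0108] sides [0.5113, 0.5113]
yaw -0.011121452200480043
pan [[0.5148, -0.1952], [0.5206, -0.3634], [0.3488, -0.3684], [0.3519, -0.2005]] c [ 0.434  -0.2819] sides [0.163, 0.1683, 0.1719, 0.1679]
hous [[0.5251, -0.1199], [0.5316, -0.3657], [0.3457, -0.3727], [0.3374, -0.1261]] c [ 0.435  -0.2461] sides [0.1878, 0.2459, 0.1861, 0.2467]
tray [[0.5339, 0.3268], [0.5429, 0.1204], [0.3368, 0.1078], [0.3271, 0.3142]] c [0.4352 0.2173] sides [0.2072, 0.2066, 0.2065, 0.2067]
key [[0.3887, -0.1591]] c [ 0.3887 -0.1591] sides [0.0]
yaw 0.026327349710888737 0.03297414745677763
yaw 0.04358654383833595 0.06079953057290682
pegbase [[0.6822, 0.1894], [0.6816, 0.1099], [0.6788, 0.0293], [0.6782, -0.0516], [0.6777, -0.1315], [0.6771, -0.2115]] c [ 0.6793 -0.011 ] sides [0.401, 0.0795, 0.0807, 0.0808, 0.0799, 0.08]
platetop [[0.6361, 0.1883], [0.6347, 0.0285], [0.6331, -0.0474], [0.6366, -0.1268], [0.6286, -0.2047]] c [ 0.6338 -0.0324] sides [0.393, 0.1597, 0.076, 0.0795, 0.0782]
key (array([ 0.38839538, -0.15952217,  0.05077656]), np.float64(0.0010973830216196064))
barL (array([0.68415933, 0.24442555, 0.0940183 ]), np.float64(0.0007411287822027046))
barR (array([ 0.67838349, -0.26642923,  0.09337501]), np.float64(9.651971807122824e-05))
```

>>> {"name": "arm_command", "arguments": {
  "increments": "0.37 0 0 0 -0.13; 0.37 0 0 0 -0.26; 0.37 0 0 0 -0.371; 0.37 0 0 0 -0.371",
  "grip_force": 50
}}

```text
t: 0.5
tool_pos: [0.2178, 0.5588, 0.2431]
orientation: [0.001, -3.141, 0.001]
force: [-0.4, 0.0, -0.4]
opening: 0.0655
gripper_force: 0.0
```

>>> {"name": "arm_command", "arguments": {
  "increments": "0.37 -22 -41 0 0; 0.37 -44 -82 0 0; 0.37 -66 -123 0 0; 0.37 -88 -164 0 0; 0.37 -110 -205 0 0"
}}

```text
t: 1.0
tool_pos: [0.3281, 0.3522, 0.2434]
orientation: [0.007, 3.142, -0.0]
force: [1.2, 0.2, -0.2]
opening: 0.0588
gripper_force: 0.0
```

>>> {"name": "arm_command", "arguments": {
  "increments": "0.37 -22 -41 0 0; 0.37 -44 -82 0 0; 0.37 -66 -123 0 0; 0.37 -88 -164 0 0; 0.37 -110 -205 0 0"
}}

```text
t: 1.5
tool_pos: [0.4381, 0.147, 0.2437]
orientation: [0.007, 3.141, 0.0]
force: [0.7, 0.2, -0.5]
opening: 0.0584
gripper_force: 0.0
```

>>> {"name": "arm_command", "arguments": {
  "increments": "0.37 -22 -41 0 0; 0.37 -44 -82 0 0; 0.37 -66 -123 0 0; 0.37 -88 -164 0 0; 0.37 -110 -205 0 0"
}}

```text
t: 2.0
tool_pos: [0.548, -0.0582, 0.2435]
orientation: [-0.008, -3.142, -0.0]
force: [1.3, 0.6, 1.4]
opening: 0.0587
gripper_force: 0.0
```

>>> {"name": "arm_command", "arguments": {
  "increments": "0.37 -22 -41 0 0; 0.37 -44 -82 0 0; 0.37 -66 -123 0 0; 0.37 -65 -155 0 0; 0.37 -65 -155 0 0"
}}

```text
t: 2.5
tool_pos: [0.6118, -0.2155, 0.2424]
orientation: [-0.013, -3.14, 0.001]
force: [0.7, 0.1, 0.3]
opening: 0.0586
gripper_force: 0.0
```

```bash
python3 - <<'E'
from plant import robot
import cv2,numpy as np
s=robot.read_state();m=robot.camera_model("wrist");print(s['t'],s['tool_pos'],s['orientation'],s['q'],m['eye'],m['rotation'])
cv2.imwrite("pics/w1.png",robot.read_camera("wrist"));cv2.imwrite("pics/top1.png",robot.read_camera("top"))
np.save("w1.npy",m,allow_pickle=True)
E
```

```text
2.5 [ 0.61175847 -0.21553573  0.24236259] [-1.34098136e-02 -3.13986909e+00  1.09081227e-03] [-4.17043465e-01  2.63093278e-01  1.34043988e+00 -1.31694855e-03
  1.53933320e+00 -1.97925594e+00] [ 0.54210547 -0.21486769  0.38310758] [2.09742147 2.07717782 0.25950828]
```

View pics/w1.png

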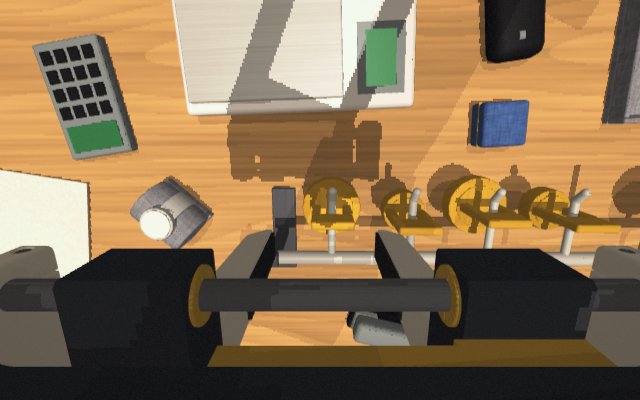

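The wrist view shows the pan with the rightmost large weight C: disc at (332,203), eye plate from column 309 to 356 near row 212, between the fingers.

```bash
python3 - <<'E'
from h import *
m=np.load("w1.npy",allow_pickle=True).item()
im=cv2.imread("pics/w1.png")
print("peg",onplane(m,332,253,.093),"disc L,R",onplane(m,304,203,.063),onplane(m,360,203,.063))
hsv=cv2.cvtColor(im,cv2.COLOR_BGR2HSV);k=cv2.inRange(hsv,(15,150,110),(32,255,255))[165:240]
n,l,st,c=cv2.connectedComponentsWithStats(k)
for i in range(1,n):
    if st[i,4]>150: print(st[i].tolist())
for r in range(180,236,4):
    x=np.where(k[r-165,295:370])[0]; print(r,(x.min()+295,x.max()+295,len(x)) if len(x) else None)
for p in((309,215),(358,215),(332,205),(332,215)):print(p,onplane(m,*p,.125),onplane(m,*p,.111))
c=im[150:260,280:620];cv2.imwrite("pics/w1c.png",cv2.resize(c,None,fx=2.3,fy=2.3,interpolation=cv2.INTER_CUBIC))
E
```

```text
peg [ 0.67140526 -0.20870458  0.093     ] disc L,R [ 0.62570542 -0.23835567  0.063     ] [ 0.62628606 -0.17735334  0.063     ]
[448, 9, 54, 60, 1822]
[296, 15, 70, 60, 2238]
[483, 17, 87, 49, 1525]
[385, 23, 27, 32, 441]
[383, 33, 61, 42, 707]
[575, 57, 51, 18, 471]
180 (np.int64(326), np.int64(354), 13)
184 (np.int64(295), np.int64(369), 34)
188 (np.int64(311), np.int64(369), 38)
192 (np.int64(302), np.int64(368), 46)
196 (np.int64(297), np.int64(365), 53)
200 (np.int64(302), np.int64(369), 50)
204 (np.int64(303), np.int64(364), 48)
208 (np.int64(297), np.int64(368), 55)
212 (np.int64(303), np.int64(365), 39)
216 (np.int64(304), np.int64(368), 44)
220 (np.int64(306), np.int64(356), 43)
224 (np.int64(301), np.int64(357), 51)
228 (np.int64(298), np.int64(354), 45)
232 (np.int64(297), np.int64(369), 36)
(309, 215) [ 0.62056176 -0.22966043  0.125     ] [ 0.6248173 -0.2304628  0.111    ]
(358, 215) [ 0.62097313 -0.18618315  0.125     ] [ 0.62525099 -0.18462727  0.111     ]
(332, 205) [ 0.61156659 -0.20921645  0.125     ] [ 0.61533423 -0.20890992  0.111     ]
(332, 215) [ 0.62075488 -0.20925031  0.125     ] [ 0.62502089 -0.20894562  0.111     ]
```

View pics/w1c.png

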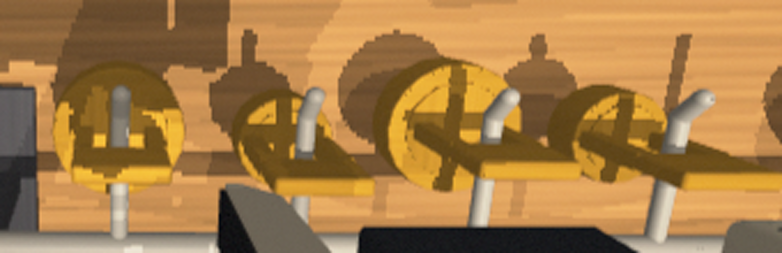

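>>> {"name": "arm_command", "arguments": {
  "increments": "0.37 -18 2 0 0; 0.37 -18 2 0 0; 0.37 -18 2 40 0; 0.37 -18 2 80 0; 0.37 -18 2 80 0"
}}

```text
t: 3.1
tool_pos: [0.6262, -0.2064, 0.1566]
orientation: [-0.001, -3.131, -0.007]
force: [-0.8, 0.7, -0.5]
opening: 0.0588
gripper_force: 0.0
```

>>> {"name": "arm_command", "arguments": {
  "increments": "0.37 0 0 25 0; 0.37 0 0 45 0; 0.37 0 0 45 0"
}}

```text
t: 3.4
tool_pos: [0.6289, -0.208, 0.1173]
orientation: [-0.001, -3.138, -0.002]
force: [-0.7, 0.2, -0.4]
opening: 0.0587
gripper_force: 0.0
```

>>> {"name": "arm_command", "arguments": {
  "increments": "0.9 0 0 0 0; 0.9 0 0 0 0; 0.9 0 0 0 0; 0.9 0 0 0 0; 0.9 0 0 0 0",
  "grip_force": 50
}}

```text
t: 3.9
tool_pos: [0.6316, -0.2097, 0.121]
orientation: [0.001, 3.138, -0.002]
force: [-1.4, 1.6, 6.8]
opening: 0.0394
gripper_force: 50.0
```

>>> {"name": "arm_command", "arguments": {
  "increments": "0.9 0 0 -10 0; 0.9 0 0 -20 0; 0.9 0 0 -20 0; 0.9 0 0 -20 0"
}}

```text
t: 4.3
tool_pos: [0.6304, -0.2094, 0.1389]
orientation: [0.001, 3.141, -0.0]
force: [0.5, 0.6, -5.5]
opening: 0.0394
gripper_force: 50.0
```

>>> {"name": "arm_command", "arguments": {
  "increments": "0.9 18 0 0 0; 0.9 36 0 0 0; 0.9 54 0 0 0; 0.9 72 0 0 0; 0.9 72 0 0 0"
}}

```text
t: 4.8
tool_pos: [0.556, -0.2091, 0.1375]
orientation: [-0.002, -3.139, -0.001]
force: [0.2, 0.6, -5.3]
opening: 0.0396
gripper_force: 50.0
```

>>> {"name": "arm_command", "arguments": {
  "increments": "0.9 33 -23 -6 0; 0.9 66 -46 -6 0; 0.9 99 -69 -6 0; 0.9 132 -92 -6 0; 0.9 163 -113 -6 0"
}}

```text
t: 5.3
tool_pos: [0.3941, -0.323, 0.1445]
orientation: [0.001, 3.142, -0.0]
force: [-0.1, -0.7, -5.0]
opening: 0.0396
gripper_force: 50.0
```

>>> {"name": "arm_command", "arguments": {
  "increments": "0.9 0 0 0 0; 0.9 0 0 6 0; 0.9 0 0 12 0; 0.9 0 0 15 0; 0.9 0 0 15 0"
}}

```text
t: 5.8
tool_pos: [0.3955, -0.321, 0.1284]
orientation: [0.001, -3.14, -0.002]
force: [-0.4, -0.0, -5.0]
opening: 0.0396
gripper_force: 50.0
```

>>> {"name": "arm_command", "arguments": {
  "increments": "0.9 0 0 2 0; 0.9 0 0 4 0; 0.9 0 0 4 0"
}}

```text
t: 6.1
tool_pos: [0.396, -0.322, 0.1265]
orientation: [0.0, 3.141, -0.0]
force: [-0.9, 3.3, 2.1]
opening: 0.0398
gripper_force: 50.0
```

>>> {"name": "arm_command", "arguments": {
  "increments": "0.37 0 0 0 0; 0.37 0 0 0 0; 0.37 0 0 0 0; 0.37 0 0 0 0"
}}

```text
t: 6.5
tool_pos: [0.3953, -0.3224, 0.1258]
orientation: [0.001, 3.141, -0.001]
force: [-0.0, -0.5, 0.0]
opening: 0.0586
gripper_force: 0.0
```

>>> {"name": "arm_command", "arguments": {
  "increments": "0.37 0 0 -15 0; 0.37 0 0 -40 0; 0.37 0 0 -80 0; 0.37 -40 30 -90 0; 0.37 -80 60 -90 0"
}}

```text
t: 7.0
tool_pos: [0.4764, -0.2643, 0.2206]
orientation: [0.007, 3.136, -0.007]
force: [-0.1, -0.4, -1.0]
opening: 0.0587
gripper_force: 0.0
```

>>> {"name": "arm_command", "arguments": {
  "increments": "0.37 -28 38 0 0; 0.37 -56 76 0 0; 0.37 -84 114 0 0; 0.37 -112 152 0 0; 0.37 -135 185 0 0"
}}

```text
t: 7.5
tool_pos: [0.6111, -0.0758, 0.2171]
orientation: [0.0, 3.14, -0.0]
force: [0.4, -0.6, 0.3]
opening: 0.0587
gripper_force: 0.0
```

>>> {"name": "arm_command", "arguments": {
  "increments": "0.37 0 26 0 0; 0.37 0 26 0 0; 0.37 0 26 0 0"
}}

```text
t: 7.8
tool_pos: [0.6099, -0.0516, 0.2166]
orientation: [-0.001, 3.141, -0.001]
force: [0.1, 0.0, 0.4]
opening: 0.0586
gripper_force: 0.0
```

```bash
python3 - <<'E'
from plant import robot
from h import *
s=robot.read_state();m=robot.camera_model("wrist");print(s['t'],s['tool_pos'],s['orientation'])
im=robot.read_camera("wrist");np.save("w2.npy",m,allow_pickle=True)
cv2.imwrite("pics/w2.png",im)
print([proj(m,(.632,-.051+d,.125)).round() for d in(-.02,.02)])
c=im[140:260,240:580];cv2.imwrite("pics/w2c.png",cv2.resize(c,None,fx=2.3,fy=2.3,interpolation=cv2.INTER_CUBIC))
E
```

```text
7.8 [ 0.60987658 -0.05157318  0.21655845] [-1.01774413e-03  3.14096258e+00 -8.78281900e-04]
[array([301., 239.]), array([350., 239.])]
```

View pics/w2c.png

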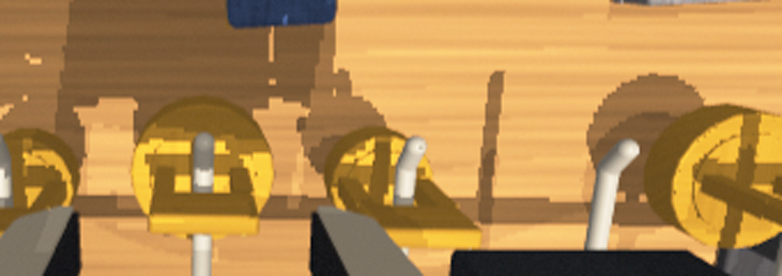

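>>> {"name": "arm_command", "arguments": {
  "increments": "0.37 -22 3 0 0; 0.37 -22 3 0 0; 0.37 -22 3 40 0; 0.37 -22 3 60 0; 0.37 -22 3 60 0"
}}

```text
t: 8.35
tool_pos: [0.6286, -0.0498, 0.1517]
orientation: [-0.004, -3.135, -0.001]
force: [0.0, 0.3, -1.0]
opening: 0.0584
gripper_force: 0.0
```

>>> {"name": "arm_command", "arguments": {
  "increments": "0.37 0 0 25 0; 0.37 0 0 37 0; 0.37 0 0 37 0; 0.37 0 0 37 0"
}}

```text
t: 8.75
tool_pos: [0.6319, -0.0492, 0.1197]
orientation: [0.002, 3.141, -0.0]
force: [-0.4, -0.4, 0.2]
opening: 0.0584
gripper_force: 0.0
```

>>> {"name": "arm_command", "arguments": {
  "increments": "0.9 0 0 0 0; 0.9 0 0 0 0; 0.9 0 0 0 0; 0.9 0 0 0 0; 0.9 0 0 0 0"
}}

```text
t: 9.25
tool_pos: [0.6323, -0.049, 0.1196]
orientation: [0.001, 3.14, -0.001]
force: [-0.4, 0.4, 5.9]
opening: 0.0394
gripper_force: 50.0
```

>>> {"name": "arm_command", "arguments": {
  "increments": "0.9 0 0 -10 0; 0.9 0 0 -20 0; 0.9 0 0 -20 0; 0.9 0 0 -20 0"
}}

```text
t: 9.65
tool_pos: [0.6318, -0.0489, 0.1388]
orientation: [0.001, 3.141, 0.0]
force: [0.1, 0.5, -5.5]
opening: 0.0396
gripper_force: 50.0
```

>>> {"name": "arm_command", "arguments": {
  "increments": "0.9 20 0 0 0; 0.9 40 0 0 0; 0.9 60 0 0 0; 0.9 80 0 0 0; 0.9 90 0 -6 0"
}}

```text
t: 10.15
tool_pos: [0.539, -0.0485, 0.1427]
orientation: [-0.001, -3.138, -0.001]
force: [0.1, 0.0, -5.0]
opening: 0.0393
gripper_force: 50.0
```

>>> {"name": "arm_command", "arguments": {
  "increments": "0.9 5 -45 0 0; 0.9 10 -90 0 0; 0.9 15 -135 0 0; 0.9 20 -180 0 0; 0.9 25 -225 0 0"
}}

```text
t: 10.65
tool_pos: [0.5157, -0.2753, 0.1441]
orientation: [-0.001, -3.141, -0.001]
force: [1.6, -1.3, -4.7]
opening: 0.0397
gripper_force: 50.0
```

>>> {"name": "arm_command", "arguments": {
  "increments": "0.9 20 -35 0 0; 0.9 45 -48 0 0; 0.9 45 -48 0 0; 0.9 45 -48 8 0; 0.9 45 -48 12 0"
}}

```text
t: 11.15
tool_pos: [0.4716, -0.3208, 0.1314]
orientation: [-0.0, -3.141, -0.002]
force: [0.9, 0.5, -5.8]
opening: 0.0395
gripper_force: 50.0
```

>>> {"name": "arm_command", "arguments": {
  "increments": "0.9 0 0 3 0; 0.9 0 0 5 0; 0.9 0 0 6 0; 0.9 0 0 6 0"
}}

```text
t: 11.55
tool_pos: [0.4717, -0.3214, 0.1265]
orientation: [-0.0, -3.141, -0.0]
force: [-0.0, 0.4, -4.4]
opening: 0.0395
gripper_force: 50.0
```

>>> {"name": "arm_command", "arguments": {
  "increments": "0.9 0 0 2 0; 0.9 0 0 3 0; 0.9 0 0 3 0"
}}

```text
t: 11.85
tool_pos: [0.472, -0.3219, 0.125]
orientation: [0.001, 3.14, -0.001]
force: [-2.2, 3.6, 4.4]
opening: 0.0392
gripper_force: 50.0
```

>>> {"name": "arm_command", "arguments": {
  "increments": "0.37 0 0 0 0; 0.37 0 0 0 0; 0.37 0 0 0 0; 0.37 0 0 0 0"
}}

```text
t: 12.25
tool_pos: [0.4715, -0.3219, 0.1237]
orientation: [0.001, 3.141, -0.0]
force: [-0.4, -0.1, -0.3]
opening: 0.0583
gripper_force: 0.0
```

>>> {"name": "arm_command", "arguments": {
  "increments": "0.37 0 0 -15 0; 0.37 0 0 -45 0; 0.37 0 0 -90 0; 0.37 -12 43 -90 0; 0.37 -24 86 -90 0"
}}

```text
t: 12.75
tool_pos: [0.4967, -0.2365, 0.2174]
orientation: [0.006, 3.137, -0.004]
force: [0.8, 0.8, -0.3]
opening: 0.0585
gripper_force: 0.0
```

>>> {"name": "arm_command", "arguments": {
  "increments": "0.37 -12 43 0 0; 0.37 -24 86 0 0; 0.37 -36 129 0 0; 0.37 -48 172 0 0; 0.37 -60 215 0 0"
}}

```text
t: 13.25
tool_pos: [0.5563, -0.0191, 0.2152]
orientation: [0.001, 3.14, -0.0]
force: [0.3, 0.4, -0.4]
opening: 0.0584
gripper_force: 0.0
```

>>> {"name": "arm_command", "arguments": {
  "increments": "0.37 -12 43 0 0; 0.37 -24 86 0 0; 0.37 -36 129 0 0; 0.37 -48 172 0 0; 0.37 -56 212 0 0"
}}

```text
t: 13.75
tool_pos: [0.6125, 0.1933, 0.215]
orientation: [0.001, 3.14, 0.0]
force: [0.3, -0.2, -0.1]
opening: 0.0587
gripper_force: 0.0
```

```bash
python3 - <<'E'
from plant import robot
from h import *
s=robot.read_state();m=robot.camera_model("wrist");print(s['t'],s['tool_pos'],s['orientation'])
im=robot.read_camera("wrist");t=robot.read_camera("top");cv2.imwrite("pics/top3.png",t)
p=[proj(m,(.634,.191+d,.125)) for d in(-.02,.02)];print(p)
a=cv2.resize(im[140:260,220:480],None,fx=2.3,fy=2.3,interpolation=cv2.INTER_CUBIC)
b=cv2.resize(t[195:285,340:450],None,fx=3,fy=3,interpolation=cv2.INTER_CUBIC)
o=np.zeros((a.shape[0]+b.shape[0],598,3),np.uint8);o[:a.shape[0],:a.shape[1]]=a;o[a.shape[0]:,:b.shape[1]]=b
cv2.imwrite("pics/w3c.png",o)
E
```

```text
13.75 [0.61248596 0.19327086 0.21503077] [7.77207740e-04 3.14019612e+00 4.83119565e-04]
[array([297.25944764, 239.33021103]), array([346.61090468, 239.25175511])]
```

View pics/w3c.png

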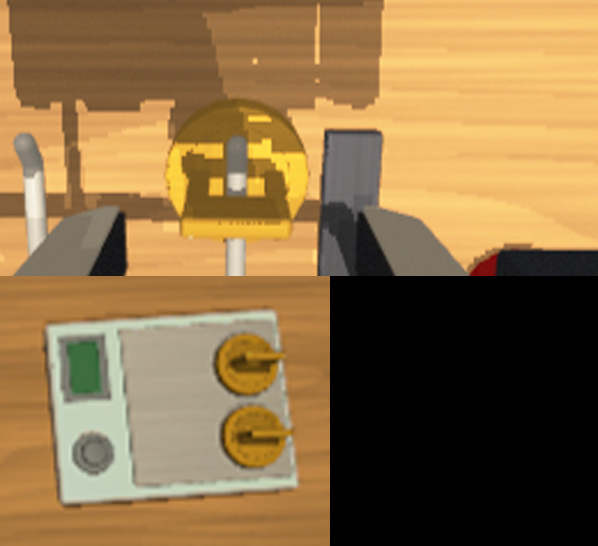

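Weight A is confirmed at (323,239), where it was predicted, and two weights stand upright on the pan.

>>> {"name": "arm_command", "arguments": {
  "increments": "0.37 -21 -2 0 0; 0.37 -21 -2 0 0; 0.37 -21 -2 40 0; 0.37 -21 -2 60 0; 0.37 -21 -2 60 0"
}}

```text
t: 14.35
tool_pos: [0.6302, 0.1878, 0.1499]
orientation: [-0.003, -3.135, 0.002]
force: [0.2, -0.0, -1.2]
opening: 0.0591
gripper_force: 0.0
```

>>> {"name": "arm_command", "arguments": {
  "increments": "0.37 0 0 25 0; 0.37 0 0 36 0; 0.37 0 0 36 0; 0.37 0 0 36 0"
}}

```text
t: 14.75
tool_pos: [0.6332, 0.189, 0.1189]
orientation: [0.002, 3.141, 0.0]
force: [0.4, 0.3, 0.7]
opening: 0.0589
gripper_force: 0.0
```

>>> {"name": "arm_command", "arguments": {
  "increments": "0.9 0 0 0 0; 0.9 0 0 0 0; 0.9 0 0 0 0; 0.9 0 0 0 0; 0.9 0 0 0 0"
}}

```text
t: 15.25
tool_pos: [0.6335, 0.1895, 0.1188]
orientation: [0.001, 3.14, 0.001]
force: [-0.4, 1.8, 6.0]
opening: 0.0397
gripper_force: 50.0
```

>>> {"name": "arm_command", "arguments": {
  "increments": "0.9 0 0 -10 0; 0.9 0 0 -20 0; 0.9 0 0 -20 0; 0.9 0 0 -20 0"
}}

```text
t: 15.65
tool_pos: [0.633, 0.189, 0.1378]
orientation: [0.001, 3.141, -0.0]
force: [-0.0, -0.8, -6.2]
opening: 0.0399
gripper_force: 5.0
```

>>> {"name": "arm_command", "arguments": {
  "increments": "0.9 20 0 0 0; 0.9 40 0 0 0; 0.9 60 0 0 0; 0.9 80 0 0 0; 0.9 92 0 -6 0"
}}

```text
t: 16.15
tool_pos: [0.5382, 0.1888, 0.1417]
orientation: [-0.001, -3.138, 0.001]
force: [-0.7, 0.0, -5.5]
opening: 0.0397
gripper_force: 50.0
```

The grip slackened for a moment (5 N). The weight is still held, so I'll carry it a bit higher and check it before placing.

>>> {"name": "arm_command", "arguments": {
  "increments": "0.9 4 -43 -15 0; 0.9 8 -86 -15 0; 0.9 12 -129 -15 0; 0.9 16 -172 -15 0; 0.9 20 -215 -15 0"
}}

```text
t: 16.65
tool_pos: [0.5198, -0.0274, 0.1582]
orientation: [-0.001, -3.141, 0.0]
force: [1.4, 0.5, -5.5]
opening: 0.0394
gripper_force: 50.0
```

>>> {"name": "arm_command", "arguments": {
  "increments": "0.9 0 -44 0 0; 0.9 0 -88 0 0; 0.9 0 -132 0 0; 0.9 0 -175 0 0; 0.9 0 -175 0 0"
}}

```text
t: 17.15
tool_pos: [0.5197, -0.206, 0.1584]
orientation: [-0.009, -3.141, 0.004]
force: [-0.1, 0.4, -5.3]
opening: 0.0397
gripper_force: 50.0
```

```bash
python3 - <<'E'
from plant import robot
from h import *
s=robot.read_state();print(s['t'],s['tool_pos'],s['force'],s['wrist_torque'])
im=robot.read_camera("side");m=robot.camera_model("side");w=robot.read_camera("wrist")
q=s['tool_pos'];print(proj(m,q+[0,0,-.0805]),proj(m,q+[0,-.02,-.0805+.056]),proj(m,q+[0,.02,-.0805+.056]))
u,v=proj(m,q-[0,0,.06]).astype(int);print(u-70,v-80)
a=cv2.resize(im[v-80:v+80,u-70:u+90],None,fx=2.8,fy=2.8,interpolation=cv2.INTER_CUBIC)
b=cv2.resize(w[100:300,220:430],None,fx=1.6,fy=1.6)
o=np.zeros((448,448+336,3),np.uint8);o[:,:448]=a;o[:320,448:]=b;cv2.imwrite("pics/s4.png",o)
E
```

```text
17.15 [ 0.51970079 -0.20599908  0.15836153] [-0.12042508  0.39081109 -5.2730979 ] [0.09202973 0.05763036 0.00304834]
[350.70825753 250.57001146] [357.3237472  241.20817928] [346.7588247  232.70095684]
281 165
```

View pics/s4.png

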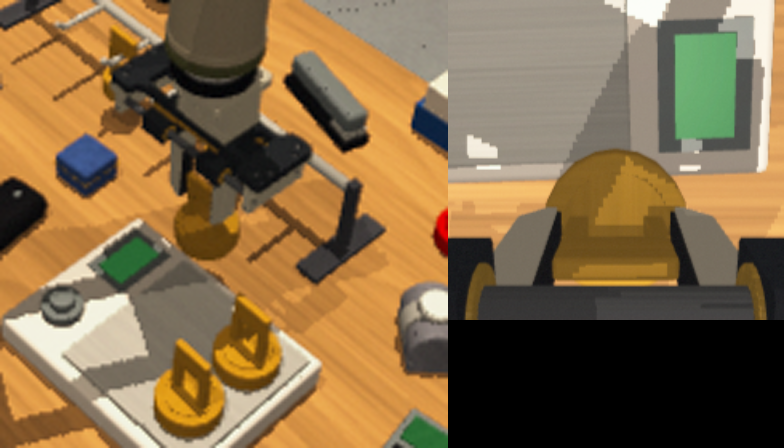

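The weight hangs nearly upright in the grip, and the two on the pan stand well apart. Now placing the third.

>>> {"name": "arm_command", "arguments": {
  "increments": "0.9 24 -20 0 0; 0.9 48 -40 0 0; 0.9 48 -40 0 0; 0.9 48 -40 8 0; 0.9 48 -40 14 0"
}}

```text
t: 17.75
tool_pos: [0.473, -0.2395, 0.1439]
orientation: [-0.001, 3.141, 0.001]
force: [0.1, 0.9, -5.2]
opening: 0.0397
gripper_force: 50.0
```

>>> {"name": "arm_command", "arguments": {
  "increments": "0.9 0 0 3 0; 0.9 0 0 6 0; 0.9 0 0 8 0; 0.9 0 0 10 0; 0.9 0 0 10 0"
}}

```text
t: 18.25
tool_pos: [0.4725, -0.2406, 0.1344]
orientation: [-0.001, -3.141, -0.0]
force: [0.3, -0.7, -5.1]
opening: 0.0395
gripper_force: 50.0
```

>>> {"name": "arm_command", "arguments": {
  "increments": "0.9 0 0 2 0; 0.9 0 0 4 0; 0.9 0 0 6 0; 0.9 0 0 6 0"
}}

```text
t: 18.65
tool_pos: [0.473, -0.241, 0.1295]
orientation: [0.001, 3.141, -0.001]
force: [-0.3, 1.3, 1.7]
opening: 0.0396
gripper_force: 50.0
```

>>> {"name": "arm_command", "arguments": {
  "increments": "0.9 0 0 1 0; 0.9 0 0 1 0; 0.37 0 0 1 0; 0.37 0 0 1 0; 0.37 0 0 1 0"
}}

```text
t: 19.15
tool_pos: [0.4726, -0.2409, 0.1277]
orientation: [0.001, 3.141, -0.0]
force: [0.2, -0.1, 0.3]
opening: 0.0573
gripper_force: 0.0
```

>>> {"name": "arm_command", "arguments": {
  "increments": "0.37 0 0 -15 0; 0.37 0 0 -45 0; 0.37 0 0 -70 0; 1 20 40 -70 0; 1 50 80 -70 0"
}}

```text
t: 19.65
tool_pos: [0.4235, -0.1609, 0.2]
orientation: [0.004, 3.138, -0.002]
force: [-0.6, 0.2, 0.4]
opening: 0.047
gripper_force: 0.0
```

```bash
python3 - <<'E'
from plant import robot
from h import *
s=robot.read_state();print(s['t'],s['tool_pos'],s['opening'])
t=robot.read_camera("top");im=robot.read_camera("side")
o=np.zeros((480,800,3),np.uint8)
o[:,:400]=cv2.resize(im[220:364,270:390],(400,480),interpolation=cv2.INTER_CUBIC)
o[:,400:]=cv2.resize(t[140:284,340:460],(400,480),interpolation=cv2.INTER_CUBIC);cv2.imwrite("pics/s5.png",o)
E
```

```text
19.65 [ 0.42350219 -0.16086203  0.19999663] 0.047002839935370765
```

View pics/s5.png

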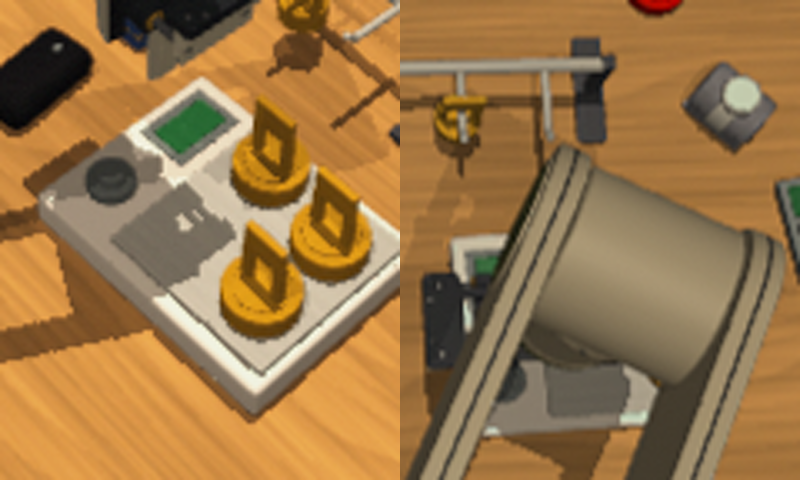

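All three stand upright on the pan. Now the key.

>>> {"name": "arm_command", "arguments": {
  "increments": "1 35 2 0 0; 1 35 2 0 0; 1 35 2 40 0; 1 35 2 80 0; 1 35 2 105 0"
}}

```text
t: 20.25
tool_pos: [0.3875, -0.1588, 0.0913]
orientation: [-0.002, -3.141, -0.0]
force: [-0.1, -0.2, -0.5]
opening: 0.0016
gripper_force: 0.0
```

>>> {"name": "arm_command", "arguments": {
  "increments": "1 0 0 4 0; 1 0 0 8 0; 1 0 0 10 0; 1 0 0 12 0; 1 0 0 12 0"
}}

```text
t: 20.75
tool_pos: [0.3888, -0.1594, 0.082]
orientation: [0.001, 3.139, -0.002]
force: [-0.0, -0.2, 1.5]
opening: 0.0007
gripper_force: 1.3
```

>>> {"name": "arm_command", "arguments": {
  "increments": "1 0 0 2 0; 1 0 0 4 0; 1 0 0 6 0; 1 0 0 7 0; 1 0 0 7 0"
}}

```text
t: 21.25
tool_pos: [0.3893, -0.1596, 0.0784]
orientation: [0.001, 3.139, -0.002]
force: [-16.5, 9.4, 46.7]
opening: 0.0003
gripper_force: 23.4
```

```bash
python3 - <<'E'
from plant import robot
from h import *
s=robot.read_state();print(s['t'],s['tool_pos'],s['force'],s['opening'])
im=robot.read_camera("side");w=robot.read_camera("wrist");m=robot.camera_model("wrist")
print(proj(m,(.3885,-.159,.056)),proj(m,s['tool_pos']-[0,0,.025]))
o=np.zeros((480,800,3),np.uint8)
o[:,:400]=cv2.resize(im[220:316,260:340],(400,480),interpolation=cv2.INTER_CUBIC)
o[:,400:]=cv2.resize(w[160:352,245:405],(400,480),interpolation=cv2.INTER_CUBIC);cv2.imwrite("pics/k.png",o)
E
```

```text
21.25 [ 0.38925242 -0.15959268  0.07837808] [-16.48243276   9.4269079   46.73356478] 0.0003205617556919885
[325.88329548 246.76857473] [324.86043273 246.18795396]
```

View pics/k.png

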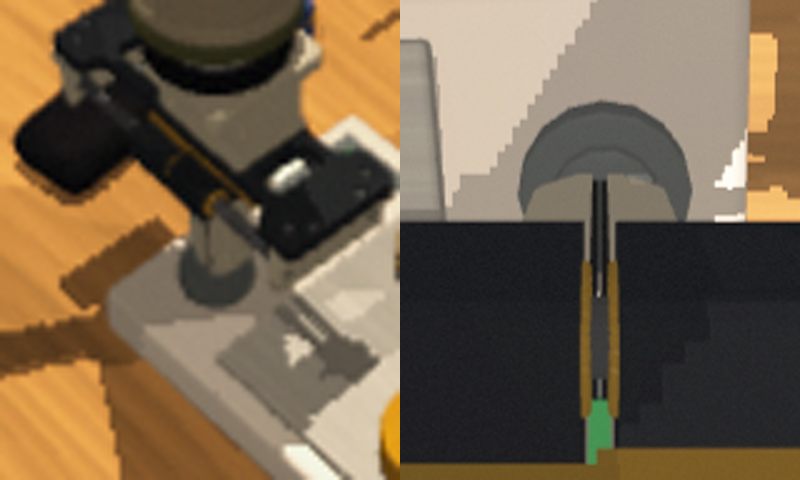

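The closed fingers (35 mm) straddle the key's collar, so the force was probably on the collar. I'll press with a single finger instead: open 40 mm and shift +29 mm in y.

>>> {"name": "arm_command", "arguments": {
  "increments": "1 0 0 -15 0; 0.57 0 0 -30 0; 0.57 0 29 -30 0; 0.57 0 29 -30 0; 0.57 0 29 -30 0"
}}

```text
t: 21.85
tool_pos: [0.3875, -0.1294, 0.1034]
orientation: [0.001, -3.141, 0.0]
force: [0.4, 0.2, -0.1]
opening: 0.0277
gripper_force: 0.0
```

>>> {"name": "arm_command", "arguments": {
  "increments": "0.57 0 0 10 0; 0.57 0 0 20 0; 0.57 0 0 24 0; 0.57 0 0 24 0"
}}

```text
t: 22.25
tool_pos: [0.3873, -0.1298, 0.0792]
orientation: [-0.002, -3.14, -0.001]
force: [-1.4, 1.9, 5.5]
opening: 0.0398
gripper_force: 2.5
```

>>> {"name": "arm_command", "arguments": {
  "increments": "0.57 0 0 2 0; 0.57 0 0 3 0; 0.57 0 0 3 0; 0.57 0 0 3 0"
}}

```text
t: 22.65
tool_pos: [0.3877, -0.1299, 0.0785]
orientation: [-0.002, -3.14, -0.001]
force: [-13.6, 8.7, 33.8]
opening: 0.0399
gripper_force: 16.2
```

>>> {"name": "arm_command", "arguments": {
  "increments": "0.57 0 0 -4 0; 0.57 0 0 -5 0; 0.57 0 0 -5 0; 0.57 0 0 -5 0"
}}

```text
t: 23.05
tool_pos: [0.3875, -0.1299, 0.0812]
orientation: [-0.002, -3.141, -0.0]
force: [0.1, 0.4, 3.5]
opening: 0.0398
gripper_force: 1.4
```

>>> {"name": "arm_command", "arguments": {
  "increments": "0.57 0 0 -2 0; 0.57 0 0 -2 0; 0.57 0 0 -2 0"
}}

```text
t: 23.35
tool_pos: [0.3875, -0.1298, 0.0835]
orientation: [-0.001, -3.141, 0.0]
force: [-0.4, -0.6, 1.6]
opening: 0.04
gripper_force: 0.9
```

>>> {"name": "arm_command", "arguments": {
  "increments": "0.57 0 0 -2 0; 0.57 0 0 -2 0; 0.57 0 0 -2 0"
}}

```text
t: 23.65
tool_pos: [0.3874, -0.1295, 0.0854]
orientation: [-0.001, -3.141, -0.001]
force: [-0.8, 0.9, 0.2]
opening: 0.0401
gripper_force: 0.0
```

The spring force goes to zero at z = 0.0845 and the key bottoms at 0.0787. That is the full 6 mm stroke, so the key was fully pressed. Next I re-measure the tray.

>>> {"name": "arm_command", "arguments": {
  "increments": "0.37 0 0 -40 0; 0.37 0 0 -80 0; 0.37 0 0 -120 0; 0.37 0 -40 -130 0; 0.37 0 -60 -130 0"
}}

```text
t: 24.15
tool_pos: [0.3889, -0.1918, 0.2187]
orientation: [-0.001, 3.137, -0.006]
force: [-0.2, 0.9, -1.2]
opening: 0.0588
gripper_force: 0.0
```

```bash
cat > tray.py <<'E'
from plant import robot
from h import *
t=robot.read_camera("top");m=robot.camera_model("top")
hsv=cv2.cvtColor(t,cv2.COLOR_BGR2HSV);k=cv2.inRange(hsv,(0,0,20),(179,70,150));k[:,:205]=0;k[:,312:]=0;k[:190]=0;k[300:]=0
k=cv2.morphologyEx(k,cv2.MORPH_CLOSE,np.ones((5,5)))
c=max(cv2.findContours(k,cv2.RETR_EXTERNAL,cv2.CHAIN_APPROX_NONE)[0],key=cv2.contourArea)
r=cv2.minAreaRect(c);print(r,cv2.contourArea(c))
P=np.array([onplane(m,*p,.028)[:2] for p in cv2.boxPoints(r)]);print(P.round(4).tolist(),"c",P.mean(0).round(4))
cv2.drawContours(t,[cv2.boxPoints(r).astype(int)],0,(0,0,255),1)
cv2.imwrite("pics/tray.png",cv2.resize(t[150:300,190:460],None,fx=2.9,fy=2.9))
s=robot.read_state();print(s['t'],s['tool_pos'])
E
python3 tray.py
```

```text
((238.37612915039062, 239.14161682128906), (67.11767578125, 67.51678466796875), 86.18592071533203) 4264.0
[[0.5543, 0.372], [0.5614, 0.1542], [0.3481, 0.1421], [0.342, 0.3521]] c [0.4514 0.2551]
24.2 [ 0.38812559 -0.19340366  0.21719636]
```

View pics/tray.png

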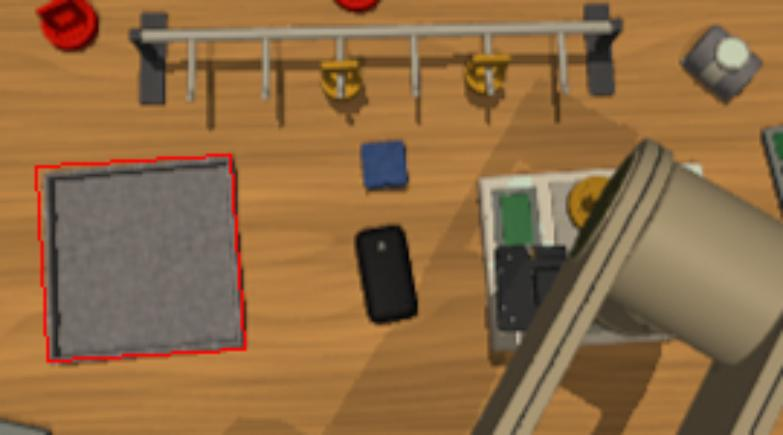

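The tray has been knocked to a centre of about (0.450, 0.253). The last box was slightly large, so I took the centre from the visible corners. The weights still stand. Picking up F2.

>>> {"name": "arm_command", "arguments": {
  "increments": "0.37 -40 -25 0 0; 0.37 -85 -49 0 0; 0.37 -85 -49 0 0; 0.37 -85 -49 30 0; 0.37 -85 -49 50 0"
}}

```text
t: 24.7
tool_pos: [0.472, -0.238, 0.1636]
orientation: [-0.001, -3.14, -0.002]
force: [-0.3, 0.4, -0.2]
opening: 0.0586
gripper_force: 0.0
```

>>> {"name": "arm_command", "arguments": {
  "increments": "0.37 0 0 0 0; 0.37 0 0 20 0; 0.37 0 0 39 0; 0.37 0 0 39 0; 0.37 0 0 39 0"
}}

```text
t: 25.2
tool_pos: [0.4726, -0.2386, 0.1278]
orientation: [0.001, 3.141, -0.0]
force: [0.5, 0.3, 0.6]
opening: 0.0585
gripper_force: 0.0
```

>>> {"name": "arm_command", "arguments": {
  "increments": "0.9 0 0 0 0; 0.9 0 0 0 0; 0.9 0 0 0 0; 0.9 0 0 0 0; 0.9 0 0 0 0"
}}

```text
t: 25.7
tool_pos: [0.4726, -0.2388, 0.1268]
orientation: [0.001, 3.141, -0.0]
force: [0.2, -0.1, 0.3]
opening: 0.0231
gripper_force: 0.0
```

>>> {"name": "arm_command", "arguments": {
  "increments": "0.9 0 0 -10 0; 0.9 0 0 -25 0; 0.9 0 0 -30 0; 0.9 0 0 -30 0"
}}

```text
t: 26.1
tool_pos: [0.4736, -0.2394, 0.1588]
orientation: [0.001, 3.139, -0.003]
force: [0.0, 1.0, 0.0]
opening: 0.0096
gripper_force: 0.0
```

Missed: the fingers closed on nothing. Looking.

>>> {"name": "arm_command", "arguments": {
  "increments": "0.6 0 0 -30 0; 0.37 20 40 -60 0; 0.37 40 80 -60 0; 0.37 60 120 -60 0; 0.37 60 130 -60 0"
}}

```text
t: 26.6
tool_pos: [0.4108, -0.1059, 0.2164]
orientation: [0.001, -3.141, -0.001]
force: [1.0, -0.1, 0.5]
opening: 0.0446
gripper_force: 0.0
```

```bash
python3 - <<'E'
from plant import robot
from h import *
s=robot.read_state();print(s['t'],s['tool_pos'],s['opening'])
mw=robot.camera_model("wrist");w=robot.read_camera("wrist");im=robot.read_camera("side");t=robot.read_camera("top")
np.save("w6.npy",mw,allow_pickle=True);cv2.imwrite("pics/w6.png",w);cv2.imwrite("pics/t6.png",t);cv2.imwrite("pics/sd6.png",im)
o=np.zeros((600,800,3),np.uint8)
o[:300,:400]=cv2.resize(im[210:348,250:434],(400,300),interpolation=cv2.INTER_CUBIC)
o[:300,400:]=cv2.resize(t[190:290,340:473],(400,300),interpolation=cv2.INTER_CUBIC)
o[300:,:480]=cv2.resize(w,(480,300));cv2.imwrite("pics/k6.png",o)
E
```

```text
26.6 [ 0.41083504 -0.10589056  0.21639083] 0.04464053891462293
```

View pics/k6.png

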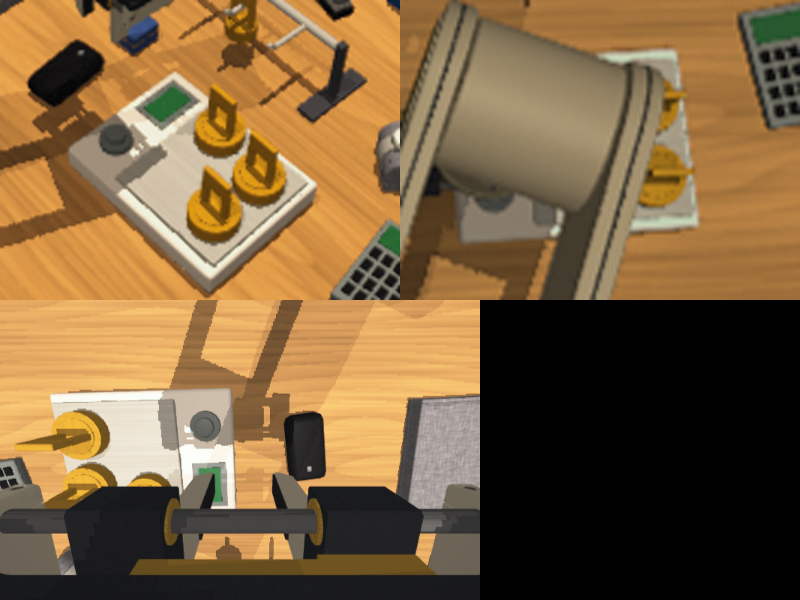

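```bash
python3 - <<'E'
from plant import robot
from h import *
m=robot.camera_model("side");im=cv2.imread("pics/sd6.png")
for n,q in(("F2",(.4726,-.2409)),("F1",(.4715,-.3219)),("N",(.3953,-.3224))):
    print(n,"expected disc mid px",proj(m,(*q,.057)).round(1),"plate top L/R",proj(m,(q[0],q[1]+.02,.130)).round(1),proj(m,(q[0],q[1]-.02,.130)).round(1))
c=im[225:325,310:400];cv2.imwrite("pics/sd6c.png",cv2.resize(c,None,fx=6,fy=6,interpolation=cv2.INTER_CUBIC))
E
```

```text
F2 expected disc mid px [346.8 272. ] plate top L/R [343.  250.1] [353.8 259.1]
F1 expected disc mid px [368.3 291.1] plate top L/R [365.1 269. ] [376.7 278.8]
N expected disc mid px [347.3 307.9] plate top L/R [343.2 285.6] [354.9 296. ]
```

View pics/sd6c.png

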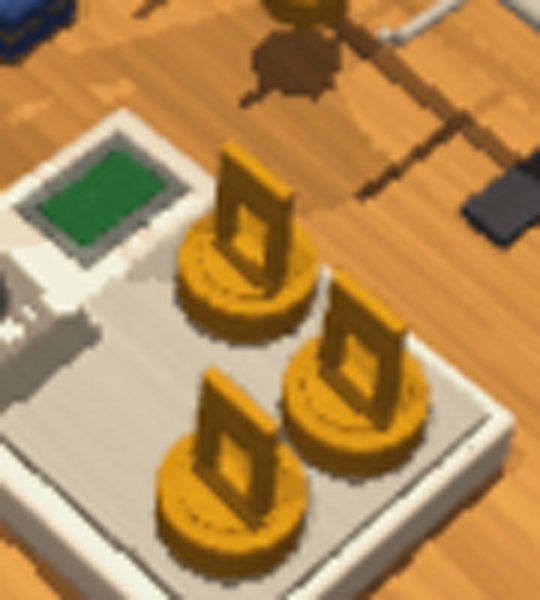

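```bash
python3 - <<'E'
from plant import robot
from h import *
m=robot.camera_model("side")
for p in((352.6,252.6),(353.1,253.1),(371.2,274.7),(350.5,291.7)):print(onplane(m,*p,.130).round(4))
E
```

```text
[ 0.4854 -0.2434  0.13  ]
[ 0.4852 -0.2454  0.13  ]
[ 0.4703 -0.3243  0.13  ]
[ 0.3961 -0.3267  0.13  ]
```

F2's plate is 12 mm further in +x than I assumed: it swung in the grip when the grip slackened. It stands upright at (0.485, -0.241). Retrying.

>>> {"name": "arm_command", "arguments": {
  "increments": "0.37 -20 -38 0 0; 0.37 -40 -76 0 0; 0.37 -60 -114 0 0; 0.37 -73 -134 0 0; 0.37 -73 -134 0 0"
}}

```text
t: 27.25
tool_pos: [0.4863, -0.2469, 0.2155]
orientation: [-0.007, -3.141, 0.001]
force: [-0.6, 0.1, -0.4]
opening: 0.0586
gripper_force: 0.0
```

>>> {"name": "arm_command", "arguments": {
  "increments": "0.37 0 0 30 0; 0.37 0 0 60 0; 0.37 0 0 90 0; 0.37 0 0 90 0; 0.37 0 0 90 0"
}}

```text
t: 27.75
tool_pos: [0.4851, -0.2428, 0.1265]
orientation: [-0.002, -3.14, -0.001]
force: [-0.4, -0.4, 0.9]
opening: 0.0586
gripper_force: 0.0
```

>>> {"name": "arm_command", "arguments": {
  "increments": "0.9 0 0 0 0; 0.9 0 0 0 0; 0.9 0 0 0 0; 0.9 0 0 0 0; 0.9 0 0 0 0"
}}

```text
t: 28.25
tool_pos: [0.4866, -0.2427, 0.1284]
orientation: [0.001, 3.139, -0.001]
force: [0.5, 3.4, 5.9]
opening: 0.0399
gripper_force: 49.7
```

>>> {"name": "arm_command", "arguments": {
  "increments": "0.9 0 0 -10 0; 0.9 0 0 -25 0; 0.9 0 0 -32 0; 0.9 0 0 -32 0; 0.9 0 45 -32 0"
}}

```text
t: 28.75
tool_pos: [0.4859, -0.2015, 0.1595]
orientation: [0.008, 3.14, -0.005]
force: [1.1, 1.5, -5.1]
opening: 0.0398
gripper_force: 50.0
```

>>> {"name": "arm_command", "arguments": {
  "increments": "0.9 0 47 0 0; 0.9 0 94 0 0; 0.9 0 141 0 0; 0.9 0 188 0 0; 0.9 0 235 0 0"
}}

```text
t: 29.25
tool_pos: [0.4852, 0.0389, 0.1584]
orientation: [0.002, 3.142, -0.0]
force: [1.7, 0.1, -4.9]
opening: 0.0395
gripper_force: 50.0
```

>>> {"name": "arm_command", "arguments": {
  "increments": "0.9 -4 47 0 0; 0.9 -4 94 0 0; 0.9 -4 141 0 0; 0.9 -4 188 0 0; 0.9 -4 225 0 0"
}}

```text
t: 29.75
tool_pos: [0.4893, 0.2648, 0.1583]
orientation: [0.0, -3.141, -0.0]
force: [0.1, -1.4, -4.5]
opening: 0.0396
gripper_force: 50.0
```

>>> {"name": "arm_command", "arguments": {
  "increments": "0.9 0 28 0 0; 0.9 0 28 0 0; 0.9 0 28 20 0; 0.9 0 28 40 0; 0.9 0 28 50 0"
}}

```text
t: 30.25
tool_pos: [0.4887, 0.289, 0.1062]
orientation: [-0.002, -3.139, 0.003]
force: [-0.6, 0.5, -5.8]
opening: 0.0395
gripper_force: 50.0
```

>>> {"name": "arm_command", "arguments": {
  "increments": "0.9 0 0 8 0; 0.9 0 0 14 0; 0.9 0 0 16 0; 0.9 0 0 18 0; 0.9 0 0 18 0"
}}

```text
t: 30.75
tool_pos: [0.4903, 0.2903, 0.091]
orientation: [0.001, 3.141, 0.0]
force: [-0.3, 0.1, -4.8]
opening: 0.0397
gripper_force: 50.0
```

>>> {"name": "arm_command", "arguments": {
  "increments": "0.9 0 0 1 0; 0.9 0 0 2 0; 0.9 0 0 2 0"
}}

```text
t: 31.05
tool_pos: [0.49, 0.2903, 0.0887]
orientation: [0.001, 3.141, 0.0]
force: [0.3, -0.3, -4.9]
opening: 0.0397
gripper_force: 50.0
```

>>> {"name": "arm_command", "arguments": {
  "increments": "0.9 0 0 1 0; 0.9 0 0 2 0; 0.9 0 0 3 0; 0.9 0 0 3 0"
}}

```text
t: 31.45
tool_pos: [0.4905, 0.2905, 0.0884]
orientation: [0.001, 3.141, 0.0]
force: [-9.6, -4.3, 16.7]
opening: 0.0396
gripper_force: 50.0
```

>>> {"name": "arm_command", "arguments": {
  "increments": "0.9 0 0 -2 0; 0.37 0 0 -2 0; 0.37 0 0 -2 0; 0.37 0 0 -2 0; 0.37 0 0 -2 0"
}}

```text
t: 31.95
tool_pos: [0.4901, 0.2903, 0.0877]
orientation: [0.001, 3.141, 0.0]
force: [-0.2, 0.5, -0.7]
opening: 0.058
gripper_force: 0.0
```

>>> {"name": "arm_command", "arguments": {
  "increments": "0.37 0 0 -25 0; 0.37 0 0 -60 0; 0.37 0 0 -105 0; 0.37 2 -45 -125 0; 0.37 4 -90 -125 0"
}}

```text
t: 32.45
tool_pos: [0.488, 0.2007, 0.2174]
orientation: [-0.003, 3.134, 0.003]
force: [0.6, -0.2, -0.3]
opening: 0.0584
gripper_force: 0.0
```

```bash
python3 - <<'E'
from plant import robot
from h import *
s=robot.read_state();print(s['t'],s['tool_pos'])
m=robot.camera_model("side");im=robot.read_camera("side")
print("expect",[proj(m,(.490,.290+d,.090)).round(1).tolist() for d in(.02,-.02)],"tray",[proj(m,(.450+a,.253+b,.028)).round().tolist() for a,b in((.105,.105),(.105,-.105),(-.105,-.105),(-.105,.105))])
c=im[130:250,170:300];cv2.imwrite("pics/tr7.png",cv2.resize(c,None,fx=5,fy=5,interpolation=cv2.INTER_CUBIC)[:600,:650])
E
```

```text
32.45 [0.48799219 0.20073287 0.2174145 ]
expect [[233.8, 161.0], [240.8, 167.0]] tray [[243.0, 161.0], [281.0, 192.0], [226.0, 222.0], [190.0, 187.0]]
```

View pics/tr7.png

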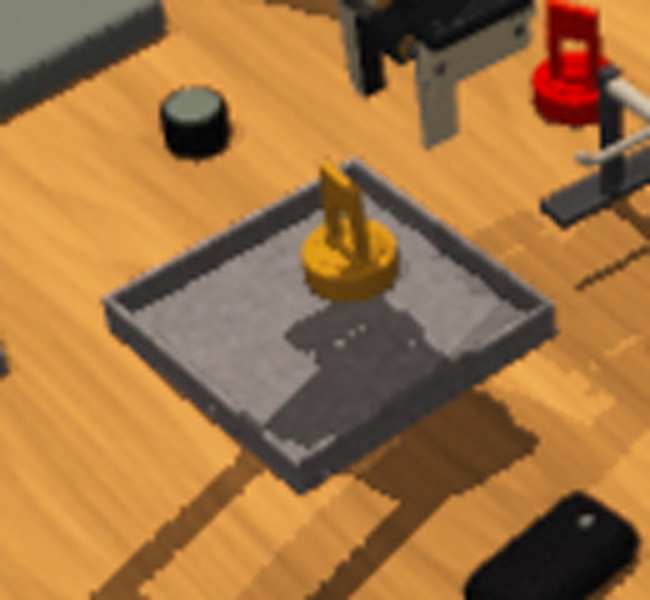

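The weight stands upright in the tray, whose corners match the estimate (and I have now viewed 15 pictures, one over the limit, so from here on I'll rely on numbers only). Next is F1.

>>> {"name": "arm_command", "arguments": {
  "increments": "0.37 3 -48 0 0; 0.37 6 -96 0 0; 0.37 9 -144 0 0; 0.37 12 -192 0 0; 0.37 14 -240 0 0"
}}

```text
t: 33.0
tool_pos: [0.4712, -0.0415, 0.2127]
orientation: [0.001, 3.141, -0.0]
force: [0.1, 0.3, 0.3]
opening: 0.0586
gripper_force: 0.0
```

>>> {"name": "arm_command", "arguments": {
  "increments": "0.37 0 -48 0 0; 0.37 0 -96 0 0; 0.37 0 -144 0 0; 0.37 0 -192 0 0; 0.37 0 -240 0 0"
}}

```text
t: 33.5
tool_pos: [0.4711, -0.2819, 0.2126]
orientation: [0.002, 3.141, -0.0]
force: [1.2, -0.0, -0.3]
opening: 0.0584
gripper_force: 0.0
```

>>> {"name": "arm_command", "arguments": {
  "increments": "0.37 0 -42 0 0; 0.37 0 -42 0 0; 0.37 0 -42 0 0"
}}

```text
t: 33.8
tool_pos: [0.471, -0.3225, 0.212]
orientation: [-0.005, -3.141, -0.002]
force: [1.0, 0.8, -0.1]
opening: 0.0586
gripper_force: 0.0
```

>>> {"name": "arm_command", "arguments": {
  "increments": "0.37 0 0 30 0; 0.37 0 0 60 0; 0.37 0 0 86 0; 0.37 0 0 86 0; 0.37 0 0 86 0"
}}

```text
t: 34.3
tool_pos: [0.4716, -0.3206, 0.1269]
orientation: [0.001, -3.141, -0.001]
force: [-0.1, -0.5, 0.3]
opening: 0.0588
gripper_force: 0.0
```

>>> {"name": "arm_command", "arguments": {
  "increments": "0.9 0 0 0 0; 0.9 0 0 0 0; 0.9 0 0 0 0; 0.9 0 0 0 0; 0.9 0 0 0 0"
}}

```text
t: 34.8
tool_pos: [0.4723, -0.3221, 0.1282]
orientation: [0.001, 3.14, -0.002]
force: [-0.1, 2.8, 6.2]
opening: 0.0399
gripper_force: 50.0
```

>>> {"name": "arm_command", "arguments": {
  "increments": "0.9 0 0 -10 0; 0.9 0 0 -25 0; 0.9 0 0 -32 0; 0.9 0 0 -32 0"
}}

```text
t: 35.2
tool_pos: [0.4723, -0.3226, 0.1607]
orientation: [0.001, 3.139, -0.003]
force: [-0.1, -0.2, -5.5]
opening: 0.039
gripper_force: 50.0
```

>>> {"name": "arm_command", "arguments": {
  "increments": "0.9 0 47 0 0; 0.9 0 94 0 0; 0.9 0 141 0 0; 0.9 0 188 0 0; 0.9 5 235 0 0"
}}

```text
t: 35.7
tool_pos: [0.4664, -0.085, 0.1585]
orientation: [0.002, 3.141, 0.0]
force: [0.7, 0.2, -4.6]
opening: 0.0397
gripper_force: 50.0
```

>>> {"name": "arm_command", "arguments": {
  "increments": "0.9 11 45 0 0; 0.9 22 90 0 0; 0.9 33 135 0 0; 0.9 44 180 0 0; 0.9 55 225 0 0"
}}

```text
t: 36.2
tool_pos: [0.411, 0.1399, 0.1586]
orientation: [0.002, 3.141, 0.0]
force: [1.5, -0.4, -4.7]
opening: 0.0394
gripper_force: 50.0
```

>>> {"name": "arm_command", "arguments": {
  "increments": "0.9 0 47 0 0; 0.9 0 94 0 0; 0.9 0 141 0 0; 0.9 0 153 0 0; 0.9 0 153 0 0"
}}

```text
t: 36.7
tool_pos: [0.4113, 0.2929, 0.1582]
orientation: [0.004, -3.141, 0.0]
force: [0.1, -0.1, -5.3]
opening: 0.0392
gripper_force: 50.0
```

>>> {"name": "arm_command", "arguments": {
  "increments": "0.9 0 0 20 0; 0.9 0 0 40 0; 0.9 0 0 55 0; 0.9 0 0 65 0; 0.9 0 0 68 0"
}}

```text
t: 37.2
tool_pos: [0.4114, 0.2902, 0.0892]
orientation: [-0.003, -3.14, 0.002]
force: [-0.1, -0.7, -5.1]
opening: 0.0395
gripper_force: 50.0
```

>>> {"name": "arm_command", "arguments": {
  "increments": "0.9 0 0 1 0; 0.9 0 0 2 0; 0.9 0 0 3 0; 0.9 0 0 3 0"
}}

```text
t: 37.6
tool_pos: [0.4125, 0.2916, 0.0884]
orientation: [0.001, 3.14, 0.001]
force: [1.5, 0.3, -4.2]
opening: 0.0394
gripper_force: 50.0
```

>>> {"name": "arm_command", "arguments": {
  "increments": "0.9 0 0 1 0; 0.9 0 0 2 0; 0.9 0 0 2 0"
}}

```text
t: 37.9
tool_pos: [0.4127, 0.2918, 0.0882]
orientation: [0.001, 3.14, 0.001]
force: [-7.4, -3.8, 15.6]
opening: 0.0393
gripper_force: 50.0
```

>>> {"name": "arm_command", "arguments": {
  "increments": "0.9 0 0 -1 0; 0.37 0 0 -1 0; 0.37 0 0 -1 0; 0.37 0 0 -1 0; 0.37 0 0 -1 0"
}}

```text
t: 38.4
tool_pos: [0.412, 0.2913, 0.0866]
orientation: [0.001, 3.142, 0.0]
force: [0.1, 0.3, -0.3]
opening: 0.0582
gripper_force: 0.0
```

>>> {"name": "arm_command", "arguments": {
  "increments": "0.37 0 0 -25 0; 0.37 0 0 -60 0; 0.37 0 0 -105 0; 0.37 2 -45 -125 0; 0.37 4 -90 -125 0"
}}

```text
t: 38.9
tool_pos: [0.4098, 0.2018, 0.216]
orientation: [-0.003, 3.135, 0.004]
force: [0.3, -0.2, 0.2]
opening: 0.0586
gripper_force: 0.0
```

>>> {"name": "arm_command", "arguments": {
  "increments": "0.37 3 -48 0 0; 0.37 6 -96 0 0; 0.37 9 -144 0 0; 0.37 11 -192 0 0; 0.37 12 -240 0 0"
}}

```text
t: 39.4
tool_pos: [0.3953, -0.0404, 0.2119]
orientation: [0.001, 3.14, -0.0]
force: [0.9, -0.2, 0.4]
opening: 0.0585
gripper_force: 0.0
```

>>> {"name": "arm_command", "arguments": {
  "increments": "0.37 0 -48 0 0; 0.37 0 -96 0 0; 0.37 0 -144 0 0; 0.37 0 -192 0 0; 0.37 0 -240 0 0"
}}

```text
t: 39.9
tool_pos: [0.3951, -0.2809, 0.2117]
orientation: [0.002, 3.141, -0.001]
force: [0.6, 0.0, 0.1]
opening: 0.0585
gripper_force: 0.0
```

>>> {"name": "arm_command", "arguments": {
  "increments": "0.37 0 -43 0 0; 0.37 0 -43 0 0; 0.37 0 -43 0 0"
}}

```text
t: 40.2
tool_pos: [0.395, -0.3223, 0.211]
orientation: [-0.005, -3.141, -0.002]
force: [-1.6, 0.2, -0.6]
opening: 0.0582
gripper_force: 0.0
```

>>> {"name": "arm_command", "arguments": {
  "increments": "0.37 0 0 30 0; 0.37 0 0 60 0; 0.37 0 0 85 0; 0.37 0 0 85 0; 0.37 0 0 85 0"
}}

```text
t: 40.7
tool_pos: [0.3957, -0.3206, 0.1271]
orientation: [0.001, -3.141, -0.001]
force: [0.8, -0.1, 0.3]
opening: 0.0587
gripper_force: 0.0
```

>>> {"name": "arm_command", "arguments": {
  "increments": "0.9 0 0 0 0; 0.9 0 0 0 0; 0.9 0 0 0 0; 0.9 0 0 0 0; 0.9 0 0 0 0"
}}

```text
t: 41.2
tool_pos: [0.3962, -0.3221, 0.1281]
orientation: [0.001, 3.14, -0.002]
force: [-0.9, 2.4, 6.3]
opening: 0.0395
gripper_force: 50.0
```

>>> {"name": "arm_command", "arguments": {
  "increments": "0.9 0 0 -10 0; 0.9 0 0 -25 0; 0.9 0 0 -32 0; 0.9 0 0 -32 0"
}}

```text
t: 41.6
tool_pos: [0.3963, -0.3226, 0.1606]
orientation: [0.001, 3.139, -0.003]
force: [0.4, -0.6, -5.2]
opening: 0.0395
gripper_force: 50.0
```

```bash
python3 tray.py
```

```text
((238.37612915039062, 239.14161682128906), (67.11767578125, 67.51678466796875), 86.18592071533203) 4258.0
[[0.5543, 0.372], [0.5614, 0.1542], [0.3481, 0.1421], [0.342, 0.3521]] c [0.4514 0.2551]
41.65 [ 0.39586927 -0.3221961   0.15961657]
```

>>> {"name": "arm_command", "arguments": {
  "increments": "0.9 -5 46 0 0; 0.9 -10 92 0 0; 0.9 -15 138 0 0; 0.9 -20 184 0 0; 0.9 -25 230 0 0"
}}

```text
t: 42.15
tool_pos: [0.4201, -0.09, 0.1581]
orientation: [-0.002, -3.141, -0.0]
force: [1.1, -0.8, -4.8]
opening: 0.0396
gripper_force: 50.0
```

>>> {"name": "arm_command", "arguments": {
  "increments": "0.9 -6 46 0 0; 0.9 -12 92 0 0; 0.9 -18 138 0 0; 0.9 -24 184 0 0; 0.9 -29 230 0 0"
}}

```text
t: 42.65
tool_pos: [0.4494, 0.1401, 0.1582]
orientation: [-0.001, -3.141, 0.0]
force: [0.7, -1.1, -4.8]
opening: 0.0394
gripper_force: 50.0
```

>>> {"name": "arm_command", "arguments": {
  "increments": "0.9 0 40 0 0; 0.9 0 72 0 0; 0.9 0 72 0 0; 0.9 0 72 20 0; 0.9 0 72 40 0"
}}

```text
t: 43.15
tool_pos: [0.4501, 0.2102, 0.1183]
orientation: [-0.0, 3.141, -0.0]
force: [0.1, -0.2, -5.5]
opening: 0.0394
gripper_force: 50.0
```

>>> {"name": "arm_command", "arguments": {
  "increments": "0.9 0 0 10 0; 0.9 0 0 20 0; 0.9 0 0 26 0; 0.9 0 0 30 0; 0.9 0 0 30 0"
}}

```text
t: 43.65
tool_pos: [0.4502, 0.2102, 0.0889]
orientation: [0.002, 3.141, 0.0]
force: [-0.4, -0.3, -5.3]
opening: 0.0395
gripper_force: 50.0
```

>>> {"name": "arm_command", "arguments": {
  "increments": "0.9 0 0 1 0; 0.9 0 0 2 0; 0.9 0 0 3 0; 0.9 0 0 3 0"
}}

```text
t: 44.05
tool_pos: [0.4507, 0.2105, 0.0882]
orientation: [0.001, 3.14, 0.0]
force: [-8.7, -3.5, 13.7]
opening: 0.0392
gripper_force: 50.0
```

>>> {"name": "arm_command", "arguments": {
  "increments": "0.9 0 0 -1 0; 0.37 0 0 -1 0; 0.37 0 0 -1 0; 0.37 0 0 -1 0; 0.37 0 0 -1 0"
}}

```text
t: 44.55
tool_pos: [0.45, 0.2103, 0.0867]
orientation: [0.001, 3.141, 0.0]
force: [0.1, 0.7, 0.2]
opening: 0.058
gripper_force: 0.0
```

>>> {"name": "arm_command", "arguments": {
  "increments": "0.37 0 0 -20 0; 0.37 0 0 -60 0; 0.37 0 0 -105 0; 0.37 0 -45 -150 0; 0.37 0 -90 -150 0"
}}

```text
t: 45.05
tool_pos: [0.4519, 0.1266, 0.241]
orientation: [-0.005, 3.134, 0.003]
force: [1.0, 0.0, 0.1]
opening: 0.0586
gripper_force: 0.0
```

>>> {"name": "arm_command", "arguments": {
  "increments": "0.37 0 -45 0 0; 0.37 0 -90 0 0; 0.37 0 -130 0 0; 0.37 0 -130 0 0; 0.37 0 -130 0 0"
}}

```text
t: 45.55
tool_pos: [0.4497, -0.0049, 0.2357]
orientation: [0.006, 3.141, 0.001]
force: [-0.5, -0.3, -0.9]
opening: 0.0586
gripper_force: 0.0
```

```bash
python3 - <<'E'
from plant import robot
from h import *
s=robot.read_state();print(s['t'],s['tool_pos'],s['dq'].round(3),s['force'])
m=robot.camera_model("side");im=robot.read_camera("side")
k=cv2.inRange(cv2.cvtColor(im,cv2.COLOR_BGR2HSV),(17,190,90),(30,255,255));cv2.imwrite("pics/m8.png",k)
for x,y in((.490,.290),(.412,.291),(.450,.210)):
    P=[proj(m,(x,y+a,z)) for a,z in((.017,.088),(-.017,.088),(0,.075),(0,.026),(.016,.026),(-.016,.026))]
    print([int(k[int(round(v)),int(round(u))]) for u,v in P])
    a,b=proj(m,(x,y,.045)).astype(int);c=k[b-28:b+28,a-14:a+15]
    yy,xx=np.where(c);top=yy.min();print("bbox x",xx.min()+a-14,xx.max()+a-14,"y",top+b-28,yy.max()+b-28,"exp plate top",proj(m,(x,y+.02,.09)).round(1),"disc bottom~",proj(m,(x,y,.006)).round(1))
# light weights unchanged?
t=robot.read_camera("top");t0=cv2.imread("pics/tray.png")
f=lambda i:[tuple(np.round(c,1)) for st,c in zip(*cv2.connectedComponentsWithStats(cv2.inRange(cv2.cvtColor(i,cv2.COLOR_BGR2HSV),(17,150,90),(30,255,255))[160:192,290:400])[2:]) if st[4]>15]
print(f(t),f(cv2.imread("pics/top0.png")))
E
```

```text
45.55 [ 0.44974937 -0.00493505  0.23567504] [ 0.044  0.003 -0.003  0.006  0.001  0.007] [-0.4829147  -0.28359245 -0.86787896]
[255, 255, 255, 255, 255, 255]
bbox x 224 252 y 162 201 exp plate top [233.8 161. ] disc bottom~ [239.9 183.3]
[255, 255, 255, 255, 255, 255]
bbox x 210 232 y 172 199 exp plate top [213.1 171. ] disc bottom~ [220.  193.5]
[255, 255, 255, 255, 255, 255]
bbox x 228 253 y 164 207 exp plate top [237.6 178.6] disc bottom~ [243.9 201.2]
[(np.float64(54.8), np.float64(15.6)), (np.float64(66.2), np.float64(12.9)), (np.float64(15.4), np.float64(12.5)), (np.float64(71.5), np.float64(18.0))] [(np.float64(53.6), np.float64(15.3)), (np.float64(91.6), np.float64(15.6)), (np.float64(42.2), np.float64(17.8)), (np.float64(66.0), np.float64(13.2)), (np.float64(16.8), np.float64(16.0)), (np.float64(72.0), np.float64(17.3))]
```

```bash
python3 -c "
from plant import robot
print(robot.close_job())"
```

```text
the job is handed in; nothing more can be done
None
```

I handed the job in at 45.6 s and haven't seen a verdict: the three large weights present stood together on the pan, I pressed the key fully down, and they now stand upright in the tray, with the small weights still on their pegs in the last full view; I viewed 15 pictures, one over the limit of 14.

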